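# Dress a mainboard with its coolers

## Task

Fit the coolers to the mainboard: on the processor (the larger chip) build a stack, first the copper plate, then the large finned heatsink on the plate, then the fan on the heatsink; the small finned heatsink goes on the smaller chip, at any point in the work. Set each part down flat, centred on its chip and square with it (which side faces which way does not matter), lower it rather than drop it, and leave everything released and still.

Things in the scene. Friction and masses are not known exactly. Their poses are not given: they have to be found in the camera images.
- mainboard: Green circuit board in a low black holder, fixed and flat; 180 mm along its x, 260 along its y, upper face 10 mm above the table. Connectors 7 mm high line its long edges, over 70 mm from its centre line; only 2 mm specks elsewhere. The two chips lie on it side by side along y, about 130 mm apart; which is on which side varies. Origin: centre of the underside, z up.
- processor: The larger chip, fixed on the board: black square 40 x 40 mm with a bright steel 36 mm square on top, 4 mm high in all. Origin: centre of its underside (10 mm above the table), so its top face is at origin + 4 mm; x and y along its sides, z up.
- bridge_chip: The smaller chip, fixed on the board: plain black square 26 x 26 x 4 mm with a tiny pale dot at one corner. Origin: centre of its underside (10 mm above the table), its top face is at origin + 4 mm; x and y along its sides, z up.
- spreader: Loose flat solid copper plate, 40 x 40 mm, 6 mm thick, about 85 g. Starts flat on the pale plywood work panel (4 mm thick, top 4 mm above the table). Origin: centre of its underside; x and y along its sides, z up. Seated, its underside is 4 mm above the processor's origin.
- heatsink: Loose large aluminium heatsink, 60 x 60 mm, 28 mm high: a 7 mm base with nine upright fins to full height running along its x (2.5 mm thick; outermost fins flush with the base sides), about 130 g. Starts upright on the panel. Origin: centre of its underside; z up. Seated, its underside is 10 mm above the processor's origin.
- fan: Loose black square cooling fan, 60 x 60 mm, 20 mm high, stiff 5 mm side walls, grey blades and hub inside; about 60 g. Starts flat on the panel. Origin: centre of its underside; x and y along its sides, z up. Seated on the fins, its underside is 38 mm above the processor's origin.
- small_sink: Loose small aluminium heatsink, 30 x 30 mm, 20 mm high: 6 mm base, five fins along its x, outermost flush with the sides; about 30 g. Starts upright on the panel. Origin: centre of its underside; z up. Seated: underside 4 mm above the smaller chip's origin. The four loose parts start 100 to 170 mm apart, with loose trifles up to 13 mm high (spacer, coin cell, capacitor) between.
Things that resemble listed ones, but are neither listed nor needed, are in the scene too. What is shaped like the heatsink but blue, pink or purple is not meant.

How it is judged (in metres and radians):
On the way, in this order (a step that is already met when the one before it is completed fails the run):
1. copper plate set down on the processor, centred and square, and released (horizontal distance between spreader and processor below 0.008 m and z of spreader in the frame of processor between 0.001 and 0.007 m and angle between spreader's own z axis and vertical below 0.08 rad and (angle between the x axis of spreader and the x axis of processor, either way round below 0.2 rad or angle between the x axis of spreader and the y axis of processor, either way round below 0.2 rad) and contact force between the fingers and spreader below 0.05 N), for 0.2 s.
2. large heatsink set down on the copper plate, centred and square, and released (horizontal distance between heatsink and processor below 0.008 m and z of heatsink in the frame of processor between 0.007 and 0.013 m and angle between heatsink's own z axis and vertical below 0.08 rad and (angle between the x axis of heatsink and the x axis of processor, either way round below 0.2 rad or angle between the x axis of heatsink and the y axis of processor, either way round below 0.2 rad) and contact force between the fingers and heatsink below 0.05 N), for 0.2 s.
3. fan set down on the large heatsink, centred and square, and released (horizontal distance between fan and processor below 0.008 m and z of fan in the frame of processor between 0.035 and 0.041 m and angle between fan's own z axis and vertical below 0.08 rad and (angle between the x axis of fan and the x axis of processor, either way round below 0.2 rad or angle between the x axis of fan and the y axis of processor, either way round below 0.2 rad) and contact force between the fingers and fan below 0.05 N), for 0.2 s.
At the end, for the whole second after the job is handed in: Copper plate, large heatsink and fan are stacked in that order on the processor and the small heatsink is on the smaller chip: each centred within 8 mm of its chip, at its seated height within 3 mm, flat within 0.08 rad, square with the chip within 0.2 rad (any quarter turn), released and at rest (all of step 1 and all of step 2 and all of step 3 and linear speed of each of spreader, heatsink, fan, small_sink below 0.01 m/s and angular speed of each of spreader, heatsink, fan, small_sink below 0.1 rad/s and horizontal distance between small_sink and bridge_chip below 0.008 m and z of small_sink in the frame of bridge_chip between 0.001 and 0.007 m and angle between small_sink's own z axis and vertical below 0.08 rad and (angle between the x axis of small_sink and the x axis of bridge_chip, either way round below 0.2 rad or angle between the x axis of small_sink and the y axis of bridge_chip, either way round below 0.2 rad) and contact force between the fingers and small_sink below 0.05 N); the robot touches nothing.
It fails at once if the copper plate let go of in the air, more than 10 mm above its seat (horizontal distance between spreader and processor below 0.03 m and z of spreader in the frame of processor between 0.014 and 0.25 m and contact force between the fingers and spreader below 0.02 N).
It fails at once if the large heatsink let go of in the air, more than 10 mm above its seat (horizontal distance between heatsink and processor below 0.03 m and z of heatsink in the frame of processor between 0.02 and 0.25 m and contact force between the fingers and heatsink below 0.02 N).
It fails at once if the fan let go of in the air, more than 10 mm above its seat (horizontal distance between fan and processor below 0.03 m and z of fan in the frame of processor between 0.048 and 0.25 m and contact force between the fingers and fan below 0.02 N).
It fails at once if the small heatsink let go of in the air, more than 10 mm above its seat (horizontal distance between small_sink and bridge_chip below 0.03 m and z of small_sink in the frame of bridge_chip between 0.014 and 0.25 m and contact force between the fingers and small_sink below 0.02 N).
It also fails if it takes over 115 s, if anything falls off the work surface, if the arm or the gripper's body presses on something with over 40 N, if the wrist force passes 120 N, or if a joint passes its speed limit or range.

## Robot

A 6-joint arm with a two-finger parallel gripper is mounted at the origin on the work surface. World frame = base frame: x ahead of the robot, y to its left, z up, the work surface at z = 0. Lengths are in mm, angles in degrees, forces in N, time in s.
With the tool pointing down it reaches from about 350 to 850 mm from the base axis. Payload 8.1 kg.
Tool frame: the origin (TCP) lies midway between the tips of the shut fingers; the grasp point (between the pads) lies 19 mm behind it; z points along the fingers, y is the line along which they close (so a half turn about z gives the same grasp; the last joint's range is limited). The gripper opens to 85 mm and grips with 20 to 120 N. Pads are 22 mm wide; open, the fingers measure 114 mm over their backs; the gripper's body (76 mm by 85 mm) begins 54 mm behind the grasp point. The pads swing forward as they close: fully open they stand 13 mm farther back than shut.
Start: joints at [66.383, 7.471, 85.268, -0, 87.261, -4.893], TCP at [192.587, 568.257, 231.292] pointing down, gripper open.
Joint ranges: [-169.43, 169.43], [-51.17, 129.36], [1.28, 143.12], [-76.62, 256.62], [0, 156.53], [-152.29, 152.29]. Speed limits (degrees/s): [136.94, 136.94, 159.86, 180, 180, 180].

## Interface

Orientations are given as [roll, pitch, yaw] about the fixed x, y, z axes, in that order (R = Rz(yaw) Ry(pitch) Rx(roll)).
In Python, from bench import r gives the robot as it stands.
- The arm moves only by the tool apply_moves, never from a script. Its argument "steps" is a list of rows, each a list of 7 numbers: the opening, from -1 (shut) to 1 (fully open), then the shift along the tool's x, y, z in mm, then the turn, a rotation vector about the tool's x, y, z in units of 5 degrees (1.0 is 5 degrees). A call has exactly 8 rows; each row shifts and turns the commanded pose from where the row before left it, along the tool's axes as they then stand; what a row does not reach is not made up. A row lasts 1/10 s, in which the tool goes at most 50 mm and 8.59 degrees, less where a joint would pass 70% of its speed; a pose out of reach is approached as far as the arm can. A call is refused whole if a number of a shift passes 50 or a number of a turn 1, either way. A call with a gripper value outside its range is refused whole. The fingers move at their own pace and stop on an object; "squeeze" is the grip in N (left out, the last holds). Time passes only in rows, so rows that do not move let the fingers close, or fill a call up. It gives the time, the measured TCP pose, the force, the opening and the grip force at its end, in the units of the state.
- r.sense(): the state, without advancing time (a new reading comes with each control period).
- r.snapshot(name): name is "scene" or "top" or "wrist"; returns a dict with "color" (480x640x3 uint8, blue, green, red), "depth" (480x640 float32, mm along the optical axis (not along the pixel's ray), 0 where there is no reading), "mtx" (3x3 intrinsics, pixels), "T" (4x4, takes a point from camera to world coordinates); the wrist camera has in their place "hand_eye" (4x4, takes a point from camera to tool coordinates, whose origin is the TCP and whose axes are the flange's). Camera axes: x right, y down, z forward; pixel columns grow to the right and rows downward; lengths in mm; the calibration is good to about 2 mm. A picture is of the moment at which its call begins: read the wrist's pose just before it.
- r.hand_in(): hands the job in; it is judged then, once.
The state is a dict: "time": time; "joint_pos": joint angles; "qd": joint speeds; "joint_efforts": joint torques, N m; "tool_pos": TCP position; "tcp_rot": TCP orientation; "ft_force": force on the tool from outside, world axes, zero at the start; "wrist_torque": the same for the moment, N m; "finger_gap": finger opening in mm; "grip_force": force on a finger pad.
Only numpy, scipy, OpenCV 4.12 (cv2) and the standard library are available. Lean on these libraries where they do the work, as an engineer would, in place of code of your own. Each camera call takes 0.05 s, during which the arm holds its last target. There are 200 camera calls.

## Working session

There is one attempt and no reset: what is moved stays moved. The work goes in short steps, Python scripts to look and compute and a tool call to move; the robot and the scene stay as the last step left them, time stands still between calls to the robot, and variables do not carry over. Pictures are saved under pics/ and viewed, at most 14 in all, crops included, and the job is handed in when it is done.

Besides the shell and the picture viewer there is one more tool, called after "Call:" as name(argument=value, ...) on one line, values as JSON. apply_moves: Moves the arm, as the interface text tells. Its arguments: {"type":"object","properties":{"steps":{"type":"array"},"squeeze":{"type":"number"}},"required":["steps"]}

```bash
mkdir -p pics; ls
python3 - <<'E'
from bench import r
import cv2,numpy as np
print(r.sense())
for n in ["top","scene"]:
    s=r.snapshot(n); cv2.imwrite(f"pics/{n}0.png",s["color"]); np.savez(f"{n}0.npz",**s); print(s["mtx"],s["T"])
E
```

```text
pics
{'time': 0.0, 'joint_pos': array([ 6.63837086e+01,  7.51595420e+00,  8.53295165e+01, -8.94870734e-04,
        8.72612647e+01, -4.89330330e+00]), 'qd': array([ 0.06251618,  0.0542289 , -0.03264034, -0.02263912, -0.0385231 ,
       -0.05978681]), 'joint_efforts': array([ 5.15044976e-04, -5.69403970e+01, -5.00550842e+01,  1.80330726e-04,
        1.47179340e-02, -1.15523703e-04]), 'tool_pos': array([192.36104537, 567.74703477, 230.23333594]), 'tcp_rot': array([-1.79893577e+02, -8.21406930e-03,  1.61277048e+02]), 'ft_force': array([0.14582505, 0.59956884, 1.17216762]), 'wrist_torque': array([ 0.04354607,  0.00337026, -0.04639785]), 'grip_force': 0.0, 'finger_gap': 85.29876600448854}
[[544.95820988   0.         326.04645215]
 [  0.         544.95820988 239.47093247]
 [  0.           0.           1.        ]] [[ 2.28066024e-02 -9.86978886e-01  1.59224802e-01  2.65301701e+02]
 [-9.99692924e-01 -2.09705740e-02  1.32019962e-02 -1.25084231e+02]
 [-9.69105598e-03 -1.59477001e-01 -9.87154076e-01  1.17456677e+03]
 [ 0.00000000e+00  0.00000000e+00  0.00000000e+00  1.00000000e+00]]
[[448.80532959   0.         318.04569116]
 [  0.         448.80532959 238.22787117]
 [  0.           0.           1.        ]] [[ 6.00327251e-01  6.00769576e-01 -5.27904449e-01  9.07202107e+02]
 [ 7.99627187e-01 -4.39114048e-01  4.09603729e-01 -5.16560069e+02]
 [ 1.42671989e-02 -6.68023030e-01 -7.44003816e-01  7.40141265e+02]
 [ 0.00000000e+00  0.00000000e+00  0.00000000e+00  1.00000000e+00]]
```

View pics/top0.png

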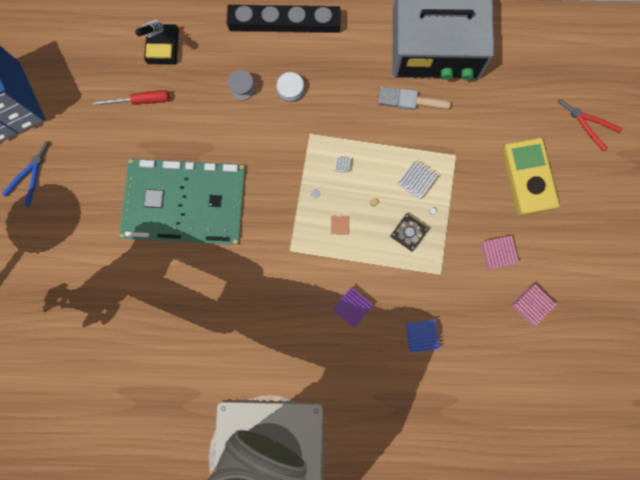

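View pics/scene0.png

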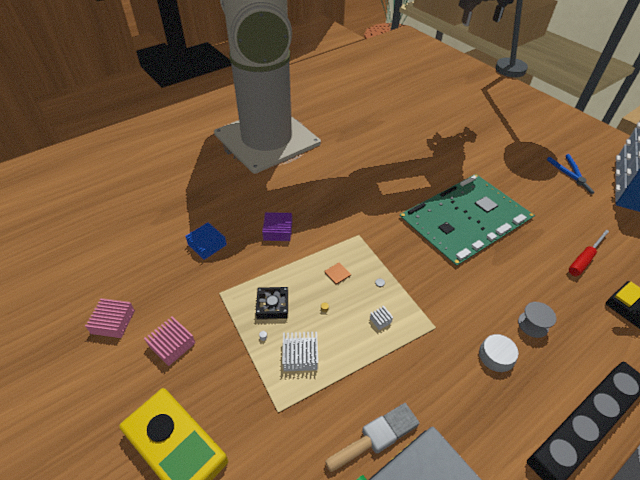

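Top view: board at (183,202) with processor at (153,199) and small chip at (215,201); plate (340,225), heatsink (418,180), fan (410,232), small sink (343,164). Scene view agrees; blue, pink and purple ones are decoys.

```bash
cat > h.py <<'E'
import numpy as np,cv2
from scipy.spatial.transform import Rotation as R
from bench import r
def wrist(save=None):
    st=r.sense(); s=r.snapshot("wrist")
    T=np.eye(4);T[:3,:3]=R.from_euler('xyz',st['tcp_rot'],degrees=True).as_matrix();T[:3,3]=st['tool_pos']
    s["T"]=T@s["hand_eye"]
    if save: cv2.imwrite(f"pics/{save}.png",s["color"]); np.savez(f"{save}.npz",**s)
    return s
def pt(s,u,v,z):
    d=s["T"][:3,:3]@np.linalg.solve(s["mtx"],[u,v,1.]);o=s["T"][:3,3]
    return o+d*(z-o[2])/d[2]
def px(s,p):
    c=np.linalg.inv(s["T"])@np.append(p,1);q=s["mtx"]@c[:3];return q[:2]/q[2]
def pose():
    st=r.sense();print("t %.2f"%st['time'],np.round(st['tool_pos'],1),np.round(st['tcp_rot'],2),"F",np.round(st['ft_force'],1),"gap %.1f grip %.1f"%(st['finger_gap'],st['grip_force']))
    return st
def go(x,y,z,yaw):
    """remaining move in tool frame: shift mm, turn about tool z in deg"""
    st=pose();M=R.from_euler('xyz',st['tcp_rot'],degrees=True)
    d=M.inv().apply(np.array([x,y,z])-st['tool_pos'])
    G=R.from_euler('xyz',[180,0,yaw],degrees=True)
    print("shift",np.round(d,1),"turn(5deg)",np.round((M.inv()*G).as_rotvec(degrees=True)/5,2))
E
python3 - <<'E'
from h import *
s=dict(np.load("top0.npz"))
for n,u,v,z in [("cpu",153,199,14),("chip",215,201,14),("plate",340,225,10),("hs",418,180,32),("fan",410,232,24),("ss",343,164,24)]:
    print(n,np.round(pt(s,u,v,z)), s["depth"][v,u])
w=r.snapshot("wrist");print(w["hand_eye"].round(3),w["mtx"])
go(470,130,330,161); go(480,-140,330,161);go(480,-140,330,-180);go(480,-140,330,90)
E
```

```text
cpu [534. 271.  14.] 1193.4967
chip [533. 135.  14.] 1191.776
plate [ 486. -139.   10.] 1187.8855
hs [ 584. -305.   32.] 1197.3239
fan [ 471. -289.   24.] 1167.6278
ss [ 619. -143.   24.] 1201.1042
[[ 1.00000e-03 -9.52000e-01 -3.05000e-01  7.96090e+01]
 [ 1.00000e+00  0.00000e+00  1.00000e-03  1.10000e-02]
 [-0.00000e+00 -3.05000e-01  9.52000e-01 -1.43671e+02]
 [ 0.00000e+00  0.00000e+00  0.00000e+00  1.00000e+00]] [[383.12588178   0.         320.74226049]
 [  0.         383.12588178 238.72223287]
 [  0.           0.           1.        ]]
t 0.15 [192.4 567.8 230.5] [-179.92   -0.    161.28] F [ 0.4 -0.9 -0.6] gap 85.7 grip 0.0
shift [-403.4 -325.7  -99.1] turn(5deg) [-0.02 -0.    0.06]
t 0.15 [192.4 567.8 230.5] [-179.92   -0.    161.28] F [ 0.4 -0.9 -0.6] gap 85.7 grip 0.0
shift [-499.6 -578.2  -98.7] turn(5deg) [-0.02 -0.    0.06]
t 0.15 [192.4 567.8 230.5] [-179.92   -0.    161.28] F [ 0.4 -0.9 -0.6] gap 85.7 grip 0.0
shift [-499.6 -578.2  -98.7] turn(5deg) [-0.02 -0.   -3.74]
t 0.15 [192.4 567.8 230.5] [-179.92   -0.    161.28] F [ 0.4 -0.9 -0.6] gap 85.7 grip 0.0
shift [-499.6 -578.2  -98.7] turn(5deg) [-2.000e-02  1.000e-02  1.426e+01]
```

Call:
apply_moves(steps=[[1,-42,-25,0,0,0,0],[1,-42,-25,0,0,0,0],[1,-42,-25,0,0,0,0],[1,-42,-25,0,0,0,0],[1,-42,-25,0,0,0,0],[1,-42,-25,0,0,0,0],[1,-42,-25,0,0,0,0],[1,-42,-25,0,0,0,0]], squeeze=40)

```text
time: 0.95
tool_pos: [447.4, 269.2, 231.2]
tcp_rot: [180.0, -0.0, 161.3]
ft_force: [1.3, -0.3, 0.2]
finger_gap: 85.1
grip_force: 0.0
```

Call:
apply_moves(steps=[[1,0,0,0,0,0,-1],[1,0,0,0,0,0,-1],[1,0,0,0,0,0,-1],[1,0,0,0,0,0,-0.74],[1,-30,-30,0,0,0,0],[1,-30,-20,0,0,0,0],[1,0,0,0,0,0,0],[1,0,0,0,0,0,0]])

```text
time: 1.75
tool_pos: [506.7, 220.4, 230.7]
tcp_rot: [-180.0, -0.1, 179.9]
ft_force: [-0.2, 0.3, 0.6]
finger_gap: 85.6
grip_force: 0.0
```

Run:
```python
from h import *
pose(); s=wrist("w1")
c=s["color"]
cv2.imwrite("pics/w1b.png",cv2.resize(c[60:420,80:560],(800,600),interpolation=cv2.INTER_CUBIC))
go(510,-215,230,180)
```

```text
t 1.75 [506.7 220.4 230.7] [-1.7999e+02 -7.0000e-02  1.7988e+02] F [-0.2  0.3  0.6] gap 85.6 grip 0.0
t 1.80 [506.2 220.9 230.8] [ 1.8000e+02 -7.0000e-02  1.7994e+02] F [ 0.1  0.5 -0.4] gap 85.5 grip 0.0
shift [  -4.2 -435.9    0.8] turn(5deg) [ 0.   -0.01 -0.01]
```

View pics/w1b.png

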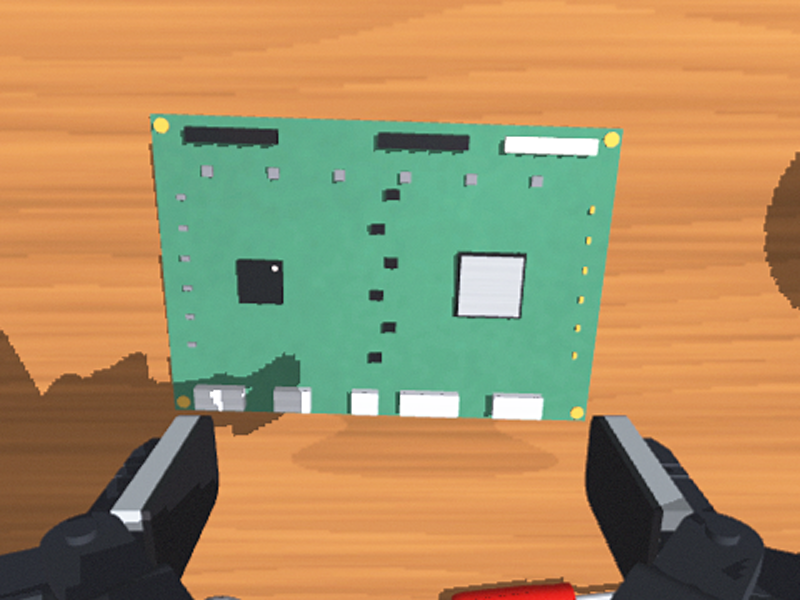

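Board seen from the wrist: processor at full-image px ≈(374,231), small chip ≈(236,229); both nearly aligned with the image. Next, the panel, while fitting the chips.

Call:
apply_moves(steps=[[1,-1,-50,0,0,0,0],[1,-1,-50,0,0,0,0],[1,-1,-50,0,0,0,0],[1,0,-50,0,0,0,0],[1,0,-50,0,0,0,0],[1,0,-50,0,0,0,0],[1,0,-50,0,0,0,0],[1,0,-50,0,0,0,0]])

```text
time: 2.6
tool_pos: [509.0, -179.8, 231.5]
tcp_rot: [180.0, 0.0, -179.9]
ft_force: [1.2, -0.3, -0.1]
finger_gap: 85.1
grip_force: 0.0
```

Call:
apply_moves(steps=[[1,0,-18,0,0,0,0],[1,0,-18,0,0,0,0],[1,0,0,0,0,0,0],[1,0,0,0,0,0,0],[1,0,0,0,0,0,0],[1,0,0,0,0,0,0],[1,0,0,0,0,0,0],[1,0,0,0,0,0,0]])

```text
time: 3.4
tool_pos: [509.5, -214.5, 231.4]
tcp_rot: [-180.0, 0.0, -180.0]
ft_force: [0.9, -0.1, 0.4]
finger_gap: 85.1
grip_force: 0.0
```

```bash
cat >> h.py <<'E'
def quad(s,q,z):
    """corners TL,TR,BR,BL (pixels) on plane z -> centre, side lengths, yaw of TL->TR side"""
    P=np.array([pt(s,u,v,z)[:2] for u,v in q])
    e=np.roll(P,-1,0)-P; L=np.linalg.norm(e,axis=1)
    a=[np.degrees(np.arctan2(*(f[::-1])))%90 for f in e]; a=[(x-a[0]+45)%90-45+a[0] for x in a]
    print("centre",P.mean(0).round(1),"sides",L.round(1),"ang mod 90",np.round(np.mean(a),1),"spread",np.round(np.ptp(a),1))
    return P.mean(0),np.mean(a)
E
python3 - <<'E'
from h import *
s=dict(np.load("w1.npz"))
f=lambda q:[(80+x*.6+-.2,60+y*.6-.2) for x,y in q]
quad(s,f([(455,252),(526,254),(523,318),(454,316)]),13)
quad(s,f([(237,260),(282,261),(283,304),(239,302)]),14)
quad(s,f([(150,114),(622,130),(585,420),(176,410)]),10)
pose(); s=wrist("w2")
cv2.imwrite("pics/w2b.png",cv2.resize(s["color"][60:420,80:560],(800,600),interpolation=cv2.INTER_CUBIC))
E
```

```text
centre [535.  272.9] sides [41.3 39.5 41.5 39.4] ang mod 90 89.4 spread 2.5
centre [532.3 137.9] sides [26.1 26.4 26.1 25.7] ang mod 90 87.9 spread 1.4
centre [531.8 210.4] sides [260.  179.2 260.3 180.6] ang mod 90 88.3 spread 0.3
t 3.40 [ 509.5 -214.5  231.4] [-1.8000e+02  1.0000e-02 -1.7998e+02] F [ 0.9 -0.1  0.4] gap 85.1 grip 0.0
```

View pics/w2b.png

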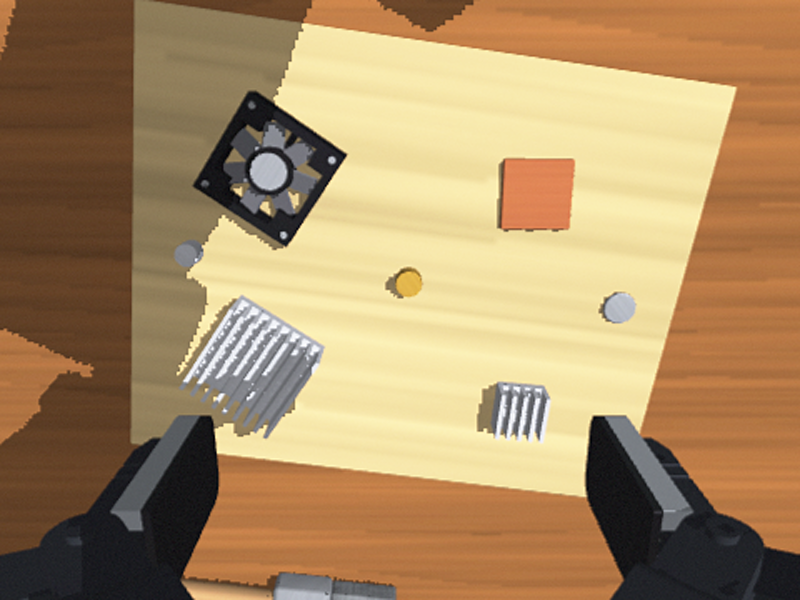

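Run:
```python
from h import *
s=dict(np.load("w2.npz"))
f=lambda q:[(80+x*.6+-.2,60+y*.6-.2) for x,y in q]
c,a=quad(s,f([(504,159),(574,158),(569,229),(501,229)]),10)
quad(s,f([(252,91),(347,154),(287,240),(194,185)]),24)
go(c[0],c[1],60,180+(a+45)%90-45)
im=s["color"]
A=cv2.resize(im[230:330,180:280],(400,400),interpolation=cv2.INTER_CUBIC)
B=cv2.resize(im[275:335,355:425],(400,343),interpolation=cv2.INTER_CUBIC)
C=np.zeros((400,800,3),np.uint8);C[:,:400]=A;C[:343,400:]=B
cv2.imwrite("pics/w2c.png",C)
```

```text
centre [ 484.8 -136.6] sides [39.2 40.4 39.5 39.9] ang mod 90 0.5 spread 0.8
centre [ 469.  -285.2] sides [58.5 58.7 57.9 60.2] ang mod 90 55.6 spread 4.5
t 3.45 [ 509.5 -214.6  231.3] [ 1.8000e+02  1.0000e-02 -1.7999e+02] F [ 0.7  0.  -0.1] gap 85.7 grip 0.0
shift [ 24.7  78.  171.3] turn(5deg) [ 0.    0.   -0.09]
```

View pics/w2c.png

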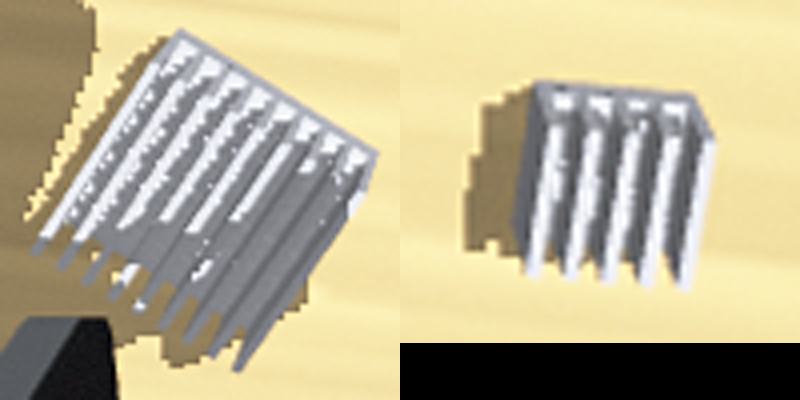

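Heatsink base edge runs (180,30)→(376,153) in the left inset; small sink fins nearly along world x. Going for the plate.

Call:
apply_moves(steps=[[1,5,16,30,0,0,0],[1,5,16,30,0,0,0],[1,5,16,30,0,0,0],[1,5,16,30,0,0,0],[1,4.7,14,30,0,0,0],[1,0,0,21,0,0,-0.09],[1,0,0,0,0,0,0],[1,0,0,0,0,0,0]])

```text
time: 4.25
tool_pos: [484.8, -137.1, 60.7]
tcp_rot: [180.0, -0.0, -179.6]
ft_force: [0.8, -0.2, 0.6]
finger_gap: 85.5
grip_force: 0.0
```

Run:
```python
from h import *
pose(); s=wrist("w3"); cv2.imwrite("pics/w3b.png",s["color"])
go(484.8,-136.6,4.5,180.5)
```

```text
t 4.25 [ 484.8 -137.1   60.7] [ 1.8000e+02 -2.0000e-02 -1.7958e+02] F [ 0.8 -0.2  0.6] gap 85.5 grip 0.0
t 4.30 [ 485.7 -137.5   61.7] [-1.7996e+02  9.0000e-02 -1.7960e+02] F [-0.4  0.3 -0.5] gap 85.4 grip 0.0
shift [ 1.   1.  57.2] turn(5deg) [-0.01  0.02 -0.02]
```

View pics/w3b.png

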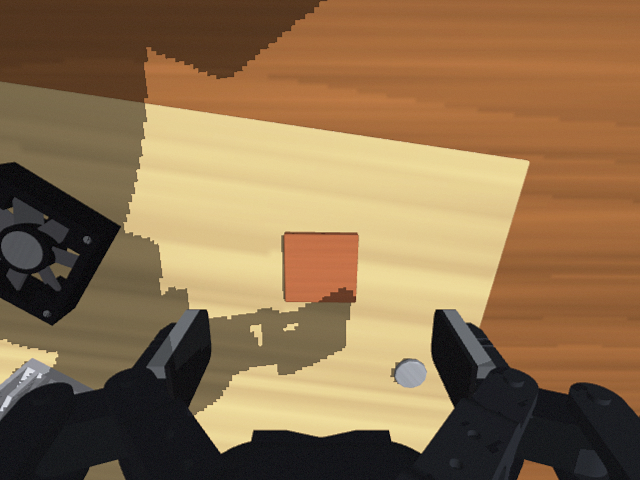

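Plate between fingers, corners ≈(285,234),(358,234),(356,302),(285,301).

Run:
```python
from h import *
s=dict(np.load("w3.npz"))
quad(s,[(285,234.5),(358,234.5),(356,301.5),(285,301)],10)
```

```text
centre [ 484.9 -136.3] sides [38.8 39.4 39.9 39.1] ang mod 90 -0.1 spread 1.7
```

Call:
apply_moves(steps=[[1,0,0.5,20,0,0,0],[1,0,0,20,0,0,0],[1,0,0,10,0,0,0],[1,0,0,6,0,0,0],[-0.1,0,0,0,0,0,0],[-0.1,0,0,0,0,0,0],[-1,0,0,0,0,0,0],[-1,0,0,0,0,0,0]])

```text
time: 5.1
tool_pos: [485.6, -136.8, 5.6]
tcp_rot: [-180.0, 0.1, -179.6]
ft_force: [-1.1, 0.6, 5.1]
finger_gap: 38.0
grip_force: 39.5
```

Call:
apply_moves(steps=[[-1,0,0,0,0,0,0],[-1,0,0,-10,0,0,0],[-1,0,0,-25,0,0,0],[-1,0,0,-25,0,0,0],[-1,0,20,-20,0,0,0],[-1,0,40,0,0,0,0],[-1,0,45,0,0,0,0],[-1,0,45,0,0,0,0]])

```text
time: 5.9
tool_pos: [483.9, 14.7, 85.7]
tcp_rot: [-180.0, 0.1, -179.6]
ft_force: [0.3, -0.0, -1.0]
finger_gap: 37.9
grip_force: 40.4
```

Call:
apply_moves(steps=[[-1,-8,45,0,0,0,0],[-1,-8,45,0,0,0,0],[-1,-8,45,0,0,0,0],[-1,-8,45,0,0,0,0],[-1,-8,45,0,0,0,0],[-1,-8,30,0,0,0,0],[-1,0,0,0,0,0,0.4],[-1,0,0,0,0,0,0]])

```text
time: 6.7
tool_pos: [529.7, 270.0, 85.0]
tcp_rot: [180.0, 0.0, 178.5]
ft_force: [0.1, -0.1, -1.0]
finger_gap: 38.0
grip_force: 40.4
```

Run:
```python
from h import *
pose(); s=wrist("w4"); cv2.imwrite("pics/w4b.png",s["color"])
go(535,273,40,178.3)
```

```text
t 6.70 [529.7 270.   85. ] [1.800e+02 2.000e-02 1.785e+02] F [ 0.1 -0.1 -1. ] gap 38.0 grip 40.4
t 6.75 [529.6 269.1  84.8] [-1.7999e+02  1.0000e-02  1.7851e+02] F [ 0.6  0.4 -1.7] gap 38.2 grip 40.4
shift [-5.2  4.  44.8] turn(5deg) [-0.    0.    0.04]
```

View pics/w4b.png

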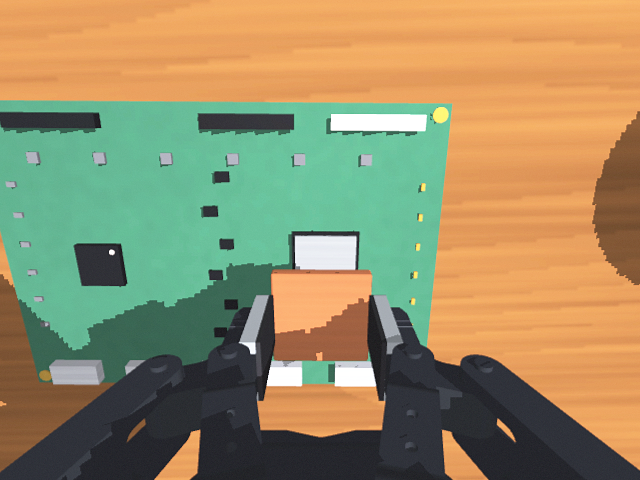

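Plate held at px (272..371, 270..360), processor's top edge at (292..358, 232), both square in the image.

Run:
```python
from h import *
s=dict(np.load("w4.npz"))
quad(s,[(272,270),(371,270),(368.5,360.5),(275,360.5)],89.5)
for u in (292,359): print(pt(s,u,232,14))
```

```text
centre [528.4 270.9] sides [38.8 41.5 39.7 41.4] ang mod 90 88.6 spread 1.3
[514.46461449 254.1283744   14.        ]
[515.47532997 293.30959985  14.        ]
```

Call:
apply_moves(steps=[[-1,-5.5,2.8,0,0,0,0.03],[-1,0,0,25,0,0,0],[-1,0,0,25,0,0,0],[-1,0,0,10,0,0,0],[-1,0,0,5,0,0,0],[-1,0,0,2,0,0,0],[-1,0,0,1,0,0,0],[-1,0,0,0,0,0,0]])

```text
time: 7.55
tool_pos: [536.1, 271.7, 17.4]
tcp_rot: [180.0, 0.1, 178.3]
ft_force: [0.7, -0.6, 0.8]
finger_gap: 38.1
grip_force: 40.4
```

Run:
```python
from h import *
pose(); s=wrist("w5"); cv2.imwrite("pics/w5b.png",s["color"])
go(535,273,15,178.3)
```

```text
t 7.55 [536.1 271.7  17.4] [1.7996e+02 9.0000e-02 1.7827e+02] F [ 0.7 -0.6  0.8] gap 38.1 grip 40.4
t 7.60 [536.1 271.8  17.4] [1.7996e+02 9.0000e-02 1.7828e+02] F [ 0.8  0.  -0.7] gap 37.9 grip 40.4
shift [1.1 1.2 2.4] turn(5deg) [ 0.01  0.02 -0.  ]
```

Call:
apply_moves(steps=[[-1,0,0,0.5,0,0,0],[-1,0,0,0.5,0,0,0],[-1,0,0,0.5,0,0,0],[-1,0,0,0.5,0,0,0],[-1,0,0,0,0,0,0],[-1,0,0,0,0,0,0],[-1,0,0,0,0,0,0],[-1,0,0,0,0,0,0]])

```text
time: 8.4
tool_pos: [535.6, 271.7, 15.7]
tcp_rot: [180.0, 0.0, 178.3]
ft_force: [-4.0, -1.8, 9.3]
finger_gap: 38.1
grip_force: 41.7
```

Call:
apply_moves(steps=[[0.3,0,0,0,0,0,0],[0.3,0,0,0,0,0,0],[1,0,0,0,0,0,0],[1,0,0,0,0,0,0],[1,0,0,-20,0,0,0],[1,0,0,-40,0,0,0],[1,0,0,-10,0,0,0],[1,0,0,0,0,0,0]])

```text
time: 9.2
tool_pos: [537.3, 272.3, 87.1]
tcp_rot: [179.9, 0.3, 178.3]
ft_force: [-0.8, 0.0, 0.7]
finger_gap: 85.4
grip_force: 0.0
```

Run:
```python
from h import *
pose(); s=wrist("w6"); cv2.imwrite("pics/w6b.png",s["color"])
go(600,-136,130,180)
```

```text
t 9.20 [537.3 272.3  87.1] [179.88   0.28 178.27] F [-0.8  0.   0.7] gap 85.4 grip 0.0
t 9.25 [536.  271.7  85. ] [1.7995e+02 1.0000e-01 1.7827e+02] F [-0.5 -0.3 -0.1] gap 85.0 grip 0.0
shift [ -76.4 -405.6  -45.2] turn(5deg) [ 0.01  0.02 -0.35]
```

View pics/w6b.png

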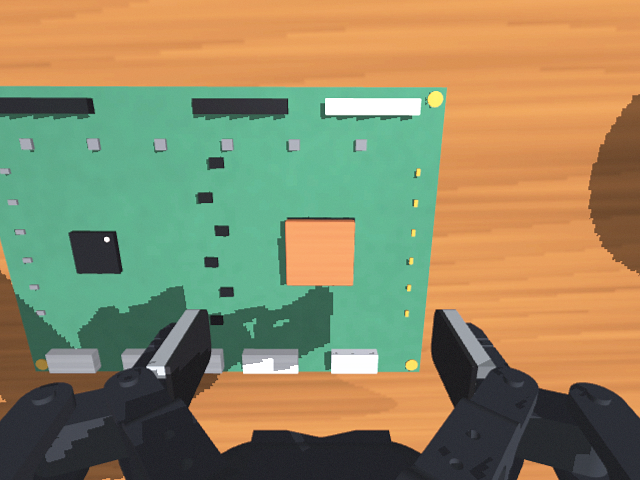

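Plate seated squarely: top corners ≈(286,220),(355,220),(354,286),(286,286), with a thin black rim of the processor above. Now to the heatsink.

Call:
apply_moves(steps=[[1,-5,-40,-15,0,0,0],[1,-5,-49,-15,0,0,0],[1,-5,-49,-10,0,0,0],[1,-5,-49,0,0,0,0],[1,-5,-49,0,0,0,0],[1,-5,-49,0,0,0,0],[1,-5,-49,0,0,0,0],[1,0,-49,0,0,0,0]])

```text
time: 10.05
tool_pos: [557.4, -112.4, 121.6]
tcp_rot: [180.0, -0.2, 178.3]
ft_force: [0.9, 1.0, 0.4]
finger_gap: 85.4
grip_force: 0.0
```

Call:
apply_moves(steps=[[1,0,-49,0,0,0,0],[1,0,-49,0,0,0,0],[1,0,-49,0,0,0,0],[1,0,-40,0,0,0,0],[1,0,0,0,0,0,0],[1,0,0,0,0,0,0],[1,0,0,0,0,0,0],[1,0,0,0,0,0,0]])

```text
time: 10.85
tool_pos: [552.9, -296.0, 123.0]
tcp_rot: [179.9, -0.1, 178.4]
ft_force: [-0.3, 0.3, -0.7]
finger_gap: 85.2
grip_force: 0.0
```

Run:
```python
from h import *
s=dict(np.load("w6.npz"))
quad(s,[(285.5,220),(355,220),(354,286),(285.5,286)],20)
pose(); s=wrist("w7"); cv2.imwrite("pics/w7b.png",cv2.resize(s["color"][90:420,100:540],(800,600),interpolation=cv2.INTER_CUBIC))
```

```text
centre [535.1 272.7] sides [39.5 41.1 41.2 41.1] ang mod 90 88.1 spread 2.4
t 10.85 [ 552.9 -296.   123. ] [ 1.7995e+02 -6.0000e-02  1.7837e+02] F [-0.3  0.3 -0.7] gap 85.2 grip 0.0
```

View pics/w7b.png

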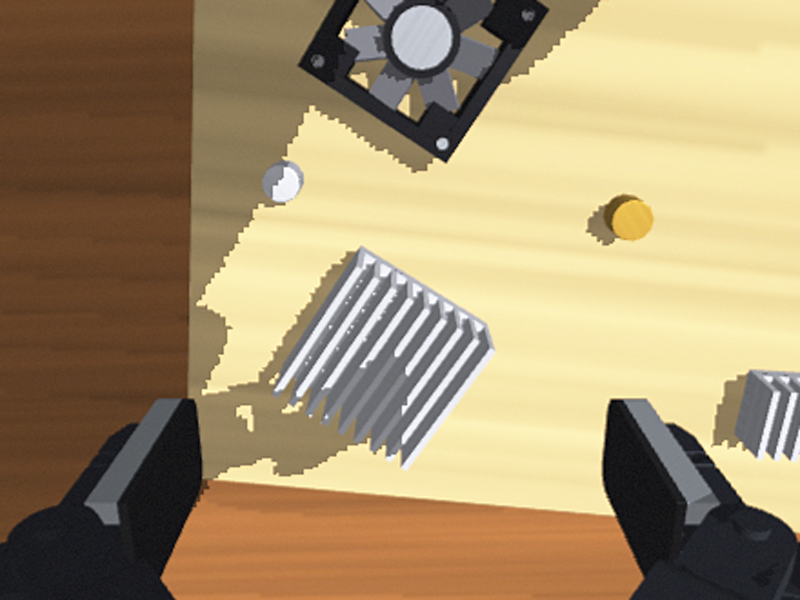

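Heatsink fin-top corners in crop ≈(363,262),(493,350),(405,468),(277,391); base edge (362,247)–(488,327). Clear around.

Run:
```python
from h import *
s=dict(np.load("w7.npz"))
f=lambda q:[(100+x*.55-.2,90+y*.55-.2) for x,y in q]
c,a=quad(s,f([(363,262),(493,350),(405,468),(277,391)]),32)
for p in f([(362,247),(488,327)]): print(pt(s,*p,11))
# predicted corners
for yaw in (a,):
  e=np.array([np.cos(np.radians(a)),np.sin(np.radians(a))]);n=np.array([-e[1],e[0]])
  for z in(32,4):
    print(z,[((px(s,np.append(c+30*(i*e+j*n),z))-[100,90])/.55).round() for i,j in((1,1),(1,-1),(-1,-1),(-1,1))])
go(c[0],c[1],70,180-35);go(c[0],c[1],70,180+a);go(c[0],c[1],70,90+a)
```

```text
centre [ 587.2 -302.7] sides [58.  59.5 58.4 60.3] ang mod 90 54.3 spread 2.8
[ 545.34694269 -310.25036986   11.        ]
[ 579.60386849 -261.90192387   11.        ]
32 [array([497., 350.]), array([406., 467.]), array([273., 390.]), array([361., 263.])]
4 [array([488., 322.]), array([405., 430.]), array([285., 358.]), array([364., 242.])]
t 10.90 [ 553.1 -296.1  123.3] [ 1.7997e+02 -4.0000e-02  1.7838e+02] F [ 0.6 -0.2  0.2] gap 85.3 grip 0.0
shift [-34.3  -5.6  53.3] turn(5deg) [ 0.   -0.01  6.68]
t 10.90 [ 553.1 -296.1  123.3] [ 1.7997e+02 -4.0000e-02  1.7838e+02] F [ 0.6 -0.2  0.2] gap 85.3 grip 0.0
shift [-34.3  -5.6  53.3] turn(5deg) [ 1.000e-02 -0.000e+00 -1.118e+01]
t 10.90 [ 553.1 -296.1  123.3] [ 1.7997e+02 -4.0000e-02  1.7838e+02] F [ 0.6 -0.2  0.2] gap 85.3 grip 0.0
shift [-34.3  -5.6  53.3] turn(5deg) [ 0.   -0.01  6.82]
```

Call:
apply_moves(steps=[[1,-34.3,-5.6,0,0,0,0.82],[1,0,0,0,0,0,1],[1,0,0,0,0,0,1],[1,0,0,0,0,0,1],[1,0,0,0,0,0,1],[1,0,0,0,0,0,1],[1,0,0,0,0,0,1],[1,0,0,20,0,0,0]])

```text
time: 11.7
tool_pos: [589.6, -304.4, 107.4]
tcp_rot: [180.0, 0.4, 144.1]
ft_force: [0.5, -0.5, 0.3]
finger_gap: 85.2
grip_force: 0.0
```

Run:
```python
from h import *
s=wrist("w8"); c=np.array([587.2,-302.7]);a=54.3
go(c[0],c[1],5,144.3)
e=np.array([np.cos(np.radians(a)),np.sin(np.radians(a))]);n=np.array([-e[1],e[0]])
im=s["color"]
for z,col in((32,(0,0,255)),(4,(255,0,0))):
    cv2.polylines(im,[np.array([px(s,np.append(c+30*(i*e+j*n),z)) for i,j in((1,1),(1,-1),(-1,-1),(-1,1))]).round().astype(int)],True,col)
cv2.imwrite("pics/w8b.png",im)
```

```text
t 11.75 [ 586.9 -302.7  101.3] [-1.8000e+02 -7.0000e-02  1.4423e+02] F [-1.9  1.3 -3. ] gap 85.4 grip 0.0
shift [-0.3  0.2 96.3] turn(5deg) [-0.   -0.01 -0.01]
```

View pics/w8b.png

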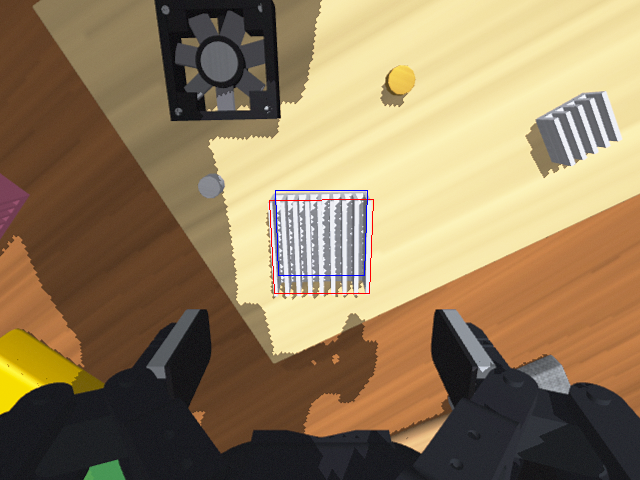

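The predicted outline matches the heatsink (270–370, 190–295), square with the gripper. Grasp.

Call:
apply_moves(steps=[[1,0,0,30,0,0,0],[1,0,0,30,0,0,0],[1,0,0,25,0,0,0],[1,0,0,11,0,0,0],[0.5,0,0,0,0,0,0],[-1,0,0,0,0,0,0],[-1,0,0,0,0,0,0],[-1,0,0,0,0,0,0]])

```text
time: 12.55
tool_pos: [588.2, -304.9, 9.7]
tcp_rot: [180.0, 0.2, 144.2]
ft_force: [-0.2, -0.1, -0.5]
finger_gap: 58.9
grip_force: 45.5
```

Call:
apply_moves(steps=[[-1,0,0,0,0,0,0],[-1,0,0,0,0,0,0],[-1,0,0,-10,0,0,0],[-1,0,0,-30,0,0,0],[-1,0,0,-40,0,0,0],[-1,0,0,-20,0,0,0],[-1,0,0,0,0,0,-1],[-1,0,0,0,0,0,-1]])

```text
time: 13.35
tool_pos: [587.8, -304.7, 109.9]
tcp_rot: [-180.0, 0.1, 154.4]
ft_force: [0.1, 0.1, -1.0]
finger_gap: 59.4
grip_force: 45.6
```

Call:
apply_moves(steps=[[-1,0,0,0,0,0,-1],[-1,0,0,0,0,0,-1],[-1,0,0,0,0,0,-1],[-1,0,0,0,0,0,-1],[-1,0,0,0,0,0,-0.8],[-1,0,45,0,0,0,0],[-1,0,45,0,0,0,0],[-1,0,45,0,0,0,0]])

```text
time: 14.15
tool_pos: [591.0, -168.2, 108.1]
tcp_rot: [180.0, -0.0, 178.1]
ft_force: [0.4, -0.1, -2.0]
finger_gap: 59.1
grip_force: 45.6
```

Run:
```python
from h import *
go(535,273,105,178.3)
```

```text
t 14.15 [ 591.  -168.2  108.1] [ 1.7999e+02 -1.0000e-02  1.7810e+02] F [ 0.4 -0.1 -2. ] gap 59.1 grip 45.6
shift [ 70.6 439.1   3.2] turn(5deg) [ 0.   -0.   -0.04]
```

Call:
apply_moves(steps=[[-1,0,49,0,0,0,0],[-1,10,48,0,0,0,0],[-1,10,48,0,0,0,0],[-1,10,48,0,0,0,0],[-1,10,48,0,0,0,0],[-1,10,48,0,0,0,0],[-1,10,48,0,0,0,0],[-1,10,48,0,0,0,0]])

```text
time: 14.95
tool_pos: [533.0, 219.5, 108.4]
tcp_rot: [180.0, 0.0, 178.2]
ft_force: [0.8, -0.1, -1.4]
finger_gap: 59.2
grip_force: 45.6
```

Call:
apply_moves(steps=[[-1,0,40,0,0,0,0],[-1,0,14,0,0,0,0],[-1,0,0,0,0,0,0],[-1,0,0,0,0,0,0],[-1,0,0,0,0,0,0],[-1,0,0,0,0,0,0],[-1,0,0,0,0,0,0],[-1,0,0,0,0,0,0]])

```text
time: 15.75
tool_pos: [535.6, 271.0, 107.9]
tcp_rot: [-180.0, 0.0, 178.1]
ft_force: [0.6, -0.7, -1.4]
finger_gap: 59.1
grip_force: 45.7
```

Run:
```python
from h import *
s=wrist("w9"); cv2.imwrite("pics/w9b.png",cv2.resize(s["color"][160:480,120:520],(800,600),interpolation=cv2.INTER_CUBIC)); go(535,273,26,178.3)
```

```text
t 15.80 [535.6 271.2 107.8] [-180.      0.    178.13] F [ 0.6 -0.7 -1.2] gap 59.2 grip 45.7
shift [ 0.6  1.8 81.8] turn(5deg) [-0.    0.   -0.03]
```

View pics/w9b.png

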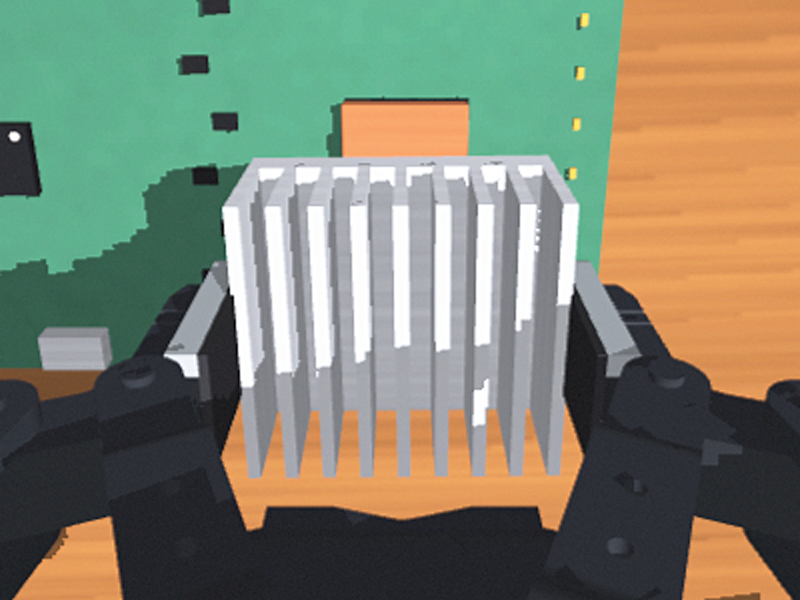

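Heatsink held level; fin-top corners (223,206),(578,204),(561,475),(248,477) in the crop; plate behind at (342–468, 100).

Run:
```python
from h import *
s=dict(np.load("w9.npz"))
f=lambda q:[(120+x*.5-.2,160+y*.5333-.2) for x,y in q]
quad(s,f([(223,206),(578,204),(561,475),(248,477)]),130.1)
for p in f([(253,157),(550,156)]): print(pt(s,*p,102))
for p in f([(342,101),(469,101)]): print(pt(s,*p,20))
```

```text
centre [536.4 271.6] sides [60.6 60.7 61.  60.8] ang mod 90 88.7 spread 0.5
[505.1755802  241.84760801 102.        ]
[506.92697403 302.93511984 102.        ]
[513.42651764 253.64566303  20.        ]
[514.70593372 293.10255899  20.        ]
```

Call:
apply_moves(steps=[[-1,1,1.2,20,0,0,0],[-1,0,0,25,0,0,0],[-1,0,0,20,0,0,0],[-1,0,0,8,0,0,0],[-1,0,0,4,0,0,0],[-1,0,0,1,0,0,0],[-1,0,0,0,0,0,0],[-1,0,0,0,0,0,0]])

```text
time: 16.6
tool_pos: [535.3, 273.2, 31.0]
tcp_rot: [180.0, 0.1, 178.2]
ft_force: [0.3, 0.1, -1.5]
finger_gap: 59.5
grip_force: 45.6
```

Call:
apply_moves(steps=[[-1,0,0,0.5,0,0,0],[-1,0,0,0.5,0,0,0],[-1,0,0,0.5,0,0,0],[-1,0,0,0,0,0,0],[-1,0,0,0,0,0,0],[-1,0,0,0,0,0,0],[-1,0,0,0,0,0,0],[-1,0,0,0,0,0,0]])

```text
time: 17.4
tool_pos: [534.5, 272.9, 28.3]
tcp_rot: [-180.0, -0.0, 178.2]
ft_force: [0.1, 0.6, -1.1]
finger_gap: 59.2
grip_force: 45.6
```

Call:
apply_moves(steps=[[-1,0,0,0.5,0,0,0],[-1,0,0,0.5,0,0,0],[-1,0,0,0.5,0,0,0],[-1,0,0,0.5,0,0,0],[-1,0,0,0,0,0,0],[-1,0,0,0,0,0,0],[-1,0,0,0,0,0,0],[-1,0,0,0,0,0,0]])

```text
time: 18.2
tool_pos: [534.5, 272.9, 26.3]
tcp_rot: [-180.0, 0.0, 178.2]
ft_force: [0.5, 0.0, -0.6]
finger_gap: 59.2
grip_force: 45.6
```

Call:
apply_moves(steps=[[-1,0,0,0.4,0,0,0],[-1,0,0,0.4,0,0,0],[-1,0,0,0.4,0,0,0],[-1,0,0,0,0,0,0],[-1,0,0,0,0,0,0],[-1,0,0,0,0,0,0],[-1,0,0,0,0,0,0],[-1,0,0,0,0,0,0]])

```text
time: 19.0
tool_pos: [534.5, 272.9, 25.2]
tcp_rot: [-180.0, -0.0, 178.2]
ft_force: [-2.1, -0.3, 1.0]
finger_gap: 59.2
grip_force: 45.8
```

Call:
apply_moves(steps=[[-1,0,0,0.4,0,0,0],[-1,0,0,0,0,0,0],[0.7,0,0,0,0,0,0],[0.7,0,0,0,0,0,0],[1,0,0,0,0,0,0],[1,0,0,0,0,0,0],[1,0,0,0,0,0,0],[1,0,0,-20,0,0,0]])

```text
time: 19.8
tool_pos: [532.0, 271.9, 41.7]
tcp_rot: [-179.9, -0.3, 178.2]
ft_force: [-1.0, -0.3, 0.5]
finger_gap: 85.1
grip_force: 0.0
```

Call:
apply_moves(steps=[[1,0,0,-40,0,0,0],[1,0,0,-40,0,0,0],[1,0,0,-10,0,0,0],[1,0,0,0,0,0,0],[1,0,0,0,0,0,0],[1,0,0,0,0,0,0],[1,0,0,0,0,0,0],[1,0,0,0,0,0,0]])

```text
time: 20.6
tool_pos: [533.7, 272.6, 133.3]
tcp_rot: [-179.9, -0.1, 178.2]
ft_force: [-0.1, 0.2, -0.3]
finger_gap: 85.6
grip_force: 0.0
```

Run:
```python
from h import *
s=wrist("w10"); cv2.imwrite("pics/w10b.png",cv2.resize(s["color"][120:420,120:520],(800,600),interpolation=cv2.INTER_CUBIC)); go(445,-285,135,178.3)
```

```text
t 20.65 [534.  272.7 133.6] [-1.7996e+02 -9.0000e-02  1.7818e+02] F [0.1 0.1 0.5] gap 85.4 grip 0.0
shift [  71.2 -560.2   -0.9] turn(5deg) [-0.01 -0.02 -0.02]
```

View pics/w10b.png

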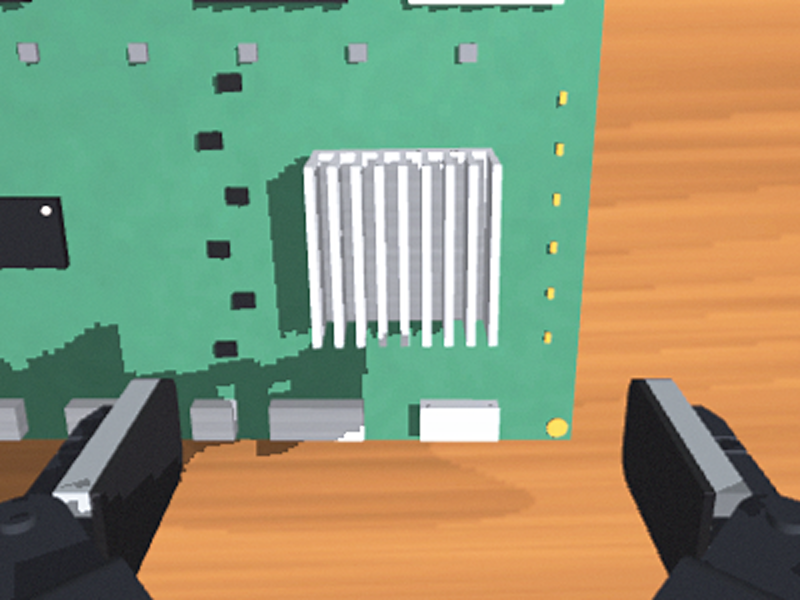

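Heatsink sits upright on the stack, fin tops (304,167),(503,166),(498,346),(312,347) in the crop. Off to the fan; from here I measure with the depth image.

Call:
apply_moves(steps=[[1,0,-49,0,0,0,0],[1,8,-48,0,0,0,0],[1,8,-48,0,0,0,0],[1,8,-48,0,0,0,0],[1,8,-48,0,0,0,0],[1,8,-48,0,0,0,0],[1,8,-48,0,0,0,0],[1,8,-48,0,0,0,0]])

```text
time: 21.45
tool_pos: [465.5, -111.8, 134.7]
tcp_rot: [-180.0, 0.0, 178.2]
ft_force: [1.1, -0.7, -0.4]
finger_gap: 85.4
grip_force: 0.0
```

Call:
apply_moves(steps=[[1,8,-48,0,0,0,0],[1,7,-48,0,0,0,0],[1,0,-48,0,0,0,0],[1,0,-30,0,0,0,0],[1,0,0,0,0,0,0],[1,0,0,0,0,0,0],[1,0,0,0,0,0,0],[1,0,0,0,0,0,0]])

```text
time: 22.25
tool_pos: [445.9, -282.3, 134.6]
tcp_rot: [180.0, -0.0, 178.3]
ft_force: [1.1, -0.0, 0.1]
finger_gap: 85.5
grip_force: 0.0
```

```bash
cat >> h.py <<'E'
def top(s,c,rad,zlo,zhi):
    """rectangle round the points of height zlo..zhi within rad of c, from depth"""
    v,u=np.nonzero(s["depth"]>0);d=s["depth"][v,u]
    P=np.linalg.solve(s["mtx"],np.stack([u*d,v*d,d]));P=(s["T"][:3,:3]@P).T+s["T"][:3,3]
    m=(P[:,2]>zlo)&(P[:,2]<zhi)&(np.hypot(P[:,0]-c[0],P[:,1]-c[1])<rad)
    q=P[m];b=cv2.minAreaRect(q[:,:2].astype(np.float32))
    print("n",len(q),"z",np.percentile(q[:,2],[5,50,95]).round(1),"rect",np.round(b[0],1),np.round(b[1],1),round(b[2],1))
    return b
E
python3 - <<'E'
from h import *
f=lambda q:[(120+x*.5-.2,120+y*.5-.2) for x,y in q]
s=dict(np.load("w10.npz"));quad(s,f([(304,166),(503,165),(498,347),(312,347)]),48);top(s,(535,273),50,44,52)
s=dict(np.load("w7.npz"));top(s,(587,-303),50,28,36)
s=wrist("w11");top(s,(469,-285),50,20,28);top(s,(469,-285),50,21.5,26)
for p in ((469,-285,24),):print(px(s,p))
pose()
E
```

```text
centre [534.7 273.8] sides [60.6 60.9 61.1 60.6] ang mod 90 88.5 spread 0.7
n 3675 z [46.3 48.9 50.1] rect [534.2 273.3] [60.1 60.9] 89.0
n 4035 z [28.8 32.7 34. ] rect [ 587.8 -303.9] [60.6 61.4] 55.3
n 4420 z [20.7 24.3 25.8] rect [ 470.4 -286.5] [60.4 61. ] 55.3
n 3924 z [22.4 24.3 25.7] rect [ 470.4 -286.5] [60.4 61. ] 55.4
[317.04263427 267.02067848]
t 22.30 [ 445.9 -282.4  134.7] [179.99  -0.   178.27] F [-0.4 -0.1 -0.2] gap 85.3 grip 0.0
```

Call:
apply_moves(steps=[[1,-24.4,-3.2,0,0,0,0.6],[1,0,0,0,0,0,1],[1,0,0,0,0,0,1],[1,0,0,0,0,0,1],[1,0,0,0,0,0,1],[1,0,0,0,0,0,1],[1,0,0,0,0,0,1],[1,0,0,30,0,0,0]])

```text
time: 23.1
tool_pos: [473.3, -288.8, 109.2]
tcp_rot: [-180.0, 0.5, 145.1]
ft_force: [1.0, -0.8, 0.4]
finger_gap: 85.0
grip_force: 0.0
```

Call:
apply_moves(steps=[[1,0,0,30,0,0,0],[1,0,0,15,0,0,0],[1,0,0,0,0,0,0],[1,0,0,0,0,0,0],[1,0,0,0,0,0,0],[1,0,0,0,0,0,0],[1,0,0,0,0,0,0],[1,0,0,0,0,0,0]])

```text
time: 23.9
tool_pos: [470.3, -287.8, 60.4]
tcp_rot: [-180.0, 0.1, 145.2]
ft_force: [-0.4, 0.3, 0.8]
finger_gap: 85.5
grip_force: 0.0
```

Run:
```python
from h import *
s=wrist("w12");b=top(s,(469,-285),50,20,28);go(470.3,-286.4,5,145.3)
```

```text
n 8600 z [20.8 24.3 25.7] rect [ 470.2 -286.4] [60.2 61. ] 55.3
t 23.95 [ 470.2 -287.7   60.1] [-1.8000e+02  4.0000e-02  1.4517e+02] F [0.1 0.1 0.3] gap 85.8 grip 0.0
shift [ 0.7  1.1 55.1] turn(5deg) [-0.    0.01 -0.03]
```

Call:
apply_moves(steps=[[1,0.7,1.1,20,0,0,0],[1,0,0,20,0,0,0],[1,0,0,14,0,0,0],[1,0,0,0,0,0,0],[0.6,0,0,0,0,0,0],[-1,0,0,0,0,0,0],[-1,0,0,0,0,0,0],[-1,0,0,0,0,0,0]])

```text
time: 24.75
tool_pos: [471.0, -287.0, 7.1]
tcp_rot: [-180.0, 0.1, 145.2]
ft_force: [-0.1, 0.7, 4.9]
finger_gap: 58.7
grip_force: 44.2
```

Call:
apply_moves(steps=[[-1,0,0,0,0,0,0],[-1,0,0,0,0,0,0],[-1,0,0,-10,0,0,0],[-1,0,0,-35,0,0,0],[-1,0,0,-45,0,0,0],[-1,0,0,-45,0,0,0],[-1,0,0,0,0,0,-1],[-1,0,0,0,0,0,-1]])

```text
time: 25.55
tool_pos: [471.3, -287.1, 144.0]
tcp_rot: [-179.9, 0.3, 155.4]
ft_force: [0.3, 0.2, -1.3]
finger_gap: 58.9
grip_force: 43.6
```

Call:
apply_moves(steps=[[-1,0,0,0,0,0,-1],[-1,0,0,0,0,0,-1],[-1,0,0,0,0,0,-1],[-1,0,0,0,0,0,-1],[-1,0,0,0,0,0,-0.6],[-1,0,45,0,0,0,0],[-1,0,45,0,0,0,0],[-1,0,45,0,0,0,0]])

```text
time: 26.35
tool_pos: [473.9, -150.0, 141.1]
tcp_rot: [180.0, 0.0, 178.1]
ft_force: [0.4, 0.1, 0.0]
finger_gap: 59.2
grip_force: 43.6
```

Run:
```python
from h import *
go(534.7,273.2,140,178.5)
```

```text
t 26.35 [ 473.9 -150.   141.1] [179.99   0.   178.1 ] F [0.4 0.1 0. ] gap 59.2 grip 43.6
shift [-46.7 425.    1.2] turn(5deg) [ 0.    0.   -0.08]
```

Call:
apply_moves(steps=[[-1,-6,48,0,0,0,0],[-1,-6,48,0,0,0,0],[-1,-6,48,0,0,0,0],[-1,-6,48,0,0,0,0],[-1,-6,48,0,0,0,0],[-1,-6,48,0,0,0,0],[-1,-6,48,0,0,0,0],[-1,-5,48,0,0,0,0]])

```text
time: 27.15
tool_pos: [533.4, 233.1, 141.3]
tcp_rot: [180.0, 0.0, 178.2]
ft_force: [1.5, -0.7, -0.4]
finger_gap: 58.7
grip_force: 43.6
```

Call:
apply_moves(steps=[[-1,0,40,0,0,0,-0.08],[-1,0,0,0,0,0,0],[-1,0,0,0,0,0,0],[-1,0,0,0,0,0,0],[-1,0,0,0,0,0,0],[-1,0,0,0,0,0,0],[-1,0,0,0,0,0,0],[-1,0,0,0,0,0,0]])

```text
time: 27.95
tool_pos: [534.9, 270.5, 140.8]
tcp_rot: [180.0, 0.0, 178.5]
ft_force: [-1.3, -0.1, -1.5]
finger_gap: 59.1
grip_force: 43.7
```

Run:
```python
from h import *
s=wrist("w13");top(s,(534,271),46,150,165);top(s,(534,271),46,154,163);go(534.7,273.2,51,178.5)
top(s,(534,271),50,44,52)
```

```text
n 21572 z [151.  157.4 159.7] rect [534.6 271. ] [86.4 61.5] 88.7
n 16116 z [154.8 158.  159.7] rect [534.6 271. ] [86.4 61.4] 88.8
t 28.00 [535.  270.6 140.8] [1.8000e+02 1.0000e-02 1.7854e+02] F [ 0.2 -0.  -1. ] gap 58.9 grip 43.7
shift [ 0.3  2.5 89.8] turn(5deg) [0.   0.   0.01]
n 1939 z [45.8 48.9 50.1] rect [533.9 273.4] [60.1 60.4] 88.9
```

Call:
apply_moves(steps=[[-1,0,2.4,20,0,0,0],[-1,0,0,30,0,0,0],[-1,0,0,20,0,0,0],[-1,0,0,10,0,0,0],[-1,0,0,5,0,0,0],[-1,0,0,1,0,0,0],[-1,0,0,0,0,0,0],[-1,0,0,0,0,0,0]])

```text
time: 28.8
tool_pos: [535.8, 273.8, 56.1]
tcp_rot: [179.9, 0.1, 178.6]
ft_force: [-0.6, -0.2, -1.2]
finger_gap: 58.7
grip_force: 43.7
```

Call:
apply_moves(steps=[[-1,0,0,0.5,0,0,0],[-1,0,0,0.5,0,0,0],[-1,0,0,0.5,0,0,0],[-1,0,0,0,0,0,0],[-1,0,0,0,0,0,0],[-1,0,0,0,0,0,0],[-1,0,0,0,0,0,0],[-1,0,0,0,0,0,0]])

```text
time: 29.6
tool_pos: [534.9, 273.4, 53.2]
tcp_rot: [-180.0, -0.0, 178.6]
ft_force: [0.7, -0.6, -0.9]
finger_gap: 59.1
grip_force: 43.7
```

Call:
apply_moves(steps=[[-1,0,0,0.5,0,0,0],[-1,0,0,0.5,0,0,0],[-1,0,0,0.5,0,0,0],[-1,0,0,0.4,0,0,0],[-1,0,0,0,0,0,0],[-1,0,0,0,0,0,0],[-1,0,0,0,0,0,0],[-1,0,0,0,0,0,0]])

```text
time: 30.4
tool_pos: [534.9, 273.4, 51.3]
tcp_rot: [-180.0, 0.0, 178.6]
ft_force: [-0.0, 0.6, -0.3]
finger_gap: 59.0
grip_force: 43.7
```

Call:
apply_moves(steps=[[-1,0,0,0.4,0,0,0],[-1,0,0,0.4,0,0,0],[-1,0,0,0,0,0,0],[-1,0,0,0,0,0,0],[-1,0,0,0,0,0,0],[-1,0,0,0,0,0,0],[-1,0,0,0,0,0,0],[-1,0,0,0,0,0,0]])

```text
time: 31.2
tool_pos: [535.0, 273.4, 51.1]
tcp_rot: [180.0, 0.0, 178.6]
ft_force: [-2.0, -0.9, 5.8]
finger_gap: 58.8
grip_force: 44.3
```

Contact (≈7 N). Release and rise.

Call:
apply_moves(steps=[[0.7,0,0,0,0,0,0],[0.7,0,0,0,0,0,0],[1,0,0,0,0,0,0],[1,0,0,0,0,0,0],[1,0,0,0,0,0,0],[1,0,0,-20,0,0,0],[1,0,0,-40,0,0,0],[1,0,0,-40,0,0,0]])

```text
time: 32.0
tool_pos: [533.9, 273.0, 150.5]
tcp_rot: [-179.9, -0.1, 178.6]
ft_force: [1.1, 0.9, 0.7]
finger_gap: 85.3
grip_force: 0.0
```

Call:
apply_moves(steps=[[1,0,0,0,0,0,0],[1,0,0,0,0,0,0],[1,0,0,0,0,0,0],[1,0,0,0,0,0,0],[1,0,0,0,0,0,0],[1,0,0,0,0,0,0],[1,0,0,0,0,0,0],[1,0,0,0,0,0,0]])

```text
time: 32.8
tool_pos: [534.8, 273.4, 150.3]
tcp_rot: [-180.0, -0.0, 178.6]
ft_force: [-0.4, -0.2, 0.1]
finger_gap: 86.0
grip_force: 0.0
```

Run:
```python
from h import *
s=wrist("w14");top(s,(534,271),46,64,74)
s=dict(np.load("w2.npz"));top(s,(615,-143),40,20,28)
go(600,-143,130,178.3)
```

```text
n 5780 z [64.8 68.3 69.9] rect [534.6 273.9] [60.1 60.9] 88.7
n 503 z [20.8 24.7 26.1] rect [ 619.7 -140. ] [30.3 31.1] 84.9
t 32.85 [534.9 273.4 150.4] [-180.     -0.    178.58] F [-0.2  0.9 -0.3] gap 85.3 grip 0.0
shift [ -75.5 -414.6   20.4] turn(5deg) [-0.   -0.    0.06]
```

Call:
apply_moves(steps=[[1,-8,-48,0,0,0,0],[1,-8,-48,0,0,0,0],[1,-8,-48,0,0,0,0],[1,-8,-48,0,0,0,0],[1,-8,-48,0,0,0,0],[1,-8,-48,0,0,0,0],[1,-8,-48,0,0,0,0],[1,-8,-48,0,0,0,0]])

```text
time: 33.65
tool_pos: [589.4, -114.1, 150.8]
tcp_rot: [-180.0, 0.0, 178.6]
ft_force: [0.7, -0.2, -0.1]
finger_gap: 85.1
grip_force: 0.0
```

Call:
apply_moves(steps=[[1,-11,-31,20,0,0,0],[1,0,0,20,0,0,0.7],[1,0,0,0,0,0,0],[1,0,0,0,0,0,0],[1,0,0,0,0,0,0],[1,0,0,0,0,0,0],[1,0,0,0,0,0,0],[1,0,0,0,0,0,0]])

```text
time: 34.45
tool_pos: [599.9, -143.0, 111.3]
tcp_rot: [-180.0, 0.1, 175.1]
ft_force: [0.4, -0.2, 0.8]
finger_gap: 85.5
grip_force: 0.0
```

Run:
```python
from h import *
s=wrist("w15");b=top(s,(620,-140),30,20,28);go(*b[0],5,174.9)
```

```text
n 914 z [22.5 25.  26.1] rect [ 619.8 -139.7] [29.6 30.5] 84.7
t 34.50 [ 599.8 -143.1  111. ] [-1.7999e+02  4.0000e-02  1.7512e+02] F [ 0.5 -0.3  0.7] gap 85.3 grip 0.0
shift [-19.6   5.1 106.1] turn(5deg) [-0.    0.01  0.04]
```

Call:
apply_moves(steps=[[1,-19.6,5.1,20,0,0,0.04],[1,0,0,30,0,0,0],[1,0,0,30,0,0,0],[1,0,0,20,0,0,0],[1,0,0,5,0,0,0],[1,0,0,0,0,0,0],[0,0,0,0,0,0,0],[0,0,0,0,0,0,0]])

```text
time: 35.3
tool_pos: [621.0, -140.4, 7.6]
tcp_rot: [-180.0, 0.2, 174.9]
ft_force: [0.1, -0.1, -0.4]
finger_gap: 58.9
grip_force: 0.0
```

Call:
apply_moves(steps=[[-1,0,0,0,0,0,0],[-1,0,0,0,0,0,0],[-1,0,0,0,0,0,0],[-1,0,0,0,0,0,0],[-1,0,0,0,0,0,0],[-1,0,0,-10,0,0,0],[-1,0,0,-30,0,0,0],[-1,0,0,-30,0,0,0]])

```text
time: 36.1
tool_pos: [618.3, -139.6, 75.5]
tcp_rot: [180.0, -0.2, 174.9]
ft_force: [0.4, 0.0, -0.5]
finger_gap: 29.2
grip_force: 40.3
```

Run:
```python
from h import *
s=dict(np.load("w10.npz"))
for n in("w1","w6"):
    s=dict(np.load(n+".npz")); top(s,(532,138),25,12.3,18)
go(532.3,137.5,90,178.3)
```

```text
n 741 z [12.9 14.9 16.2] rect [531.9 137.5] [48.8 37.1] 48.3
n 1975 z [13.1 14.9 16. ] rect [533.3 138.5] [46.4 45.6] 6.5
t 36.10 [ 618.3 -139.6   75.5] [ 1.7997e+02 -1.5000e-01  1.7488e+02] F [ 0.4  0.  -0.5] gap 29.2 grip 40.3
shift [110.5 268.3 -14. ] turn(5deg) [ 0.01 -0.03 -0.68]
```

Call:
apply_moves(steps=[[-1,0,0,-15,0,0,-0.68],[-1,15,45,0,0,0,0],[-1,16,46,0,0,0,0],[-1,16,46,0,0,0,0],[-1,16,46,0,0,0,0],[-1,16,46,0,0,0,0],[-1,15,45,0,0,0,0],[-1,0,0,0,0,0,0]])

```text
time: 36.9
tool_pos: [531.7, 141.9, 90.8]
tcp_rot: [179.9, -0.1, 178.6]
ft_force: [-0.1, -0.5, -0.5]
finger_gap: 28.9
grip_force: 40.3
```

Run:
```python
from h import *
s=wrist("w16"); cv2.imwrite("pics/w16b.png",cv2.resize(s["color"][160:480,120:520],(800,600),interpolation=cv2.INTER_CUBIC)); go(532.5,138,17,178.3)
top(s,(532,138),24,105,115)
```

```text
t 36.95 [532.7 139.5  90.9] [179.98  -0.   178.55] F [-1.1 -0.7 -0.5] gap 29.3 grip 40.3
shift [ 0.2 -1.5 73.9] turn(5deg) [ 0.   -0.    0.05]
n 3142 z [106.2 109.2 113.1] rect [531.3 136.9] [42.9 31.3] 88.1
```

View pics/w16b.png

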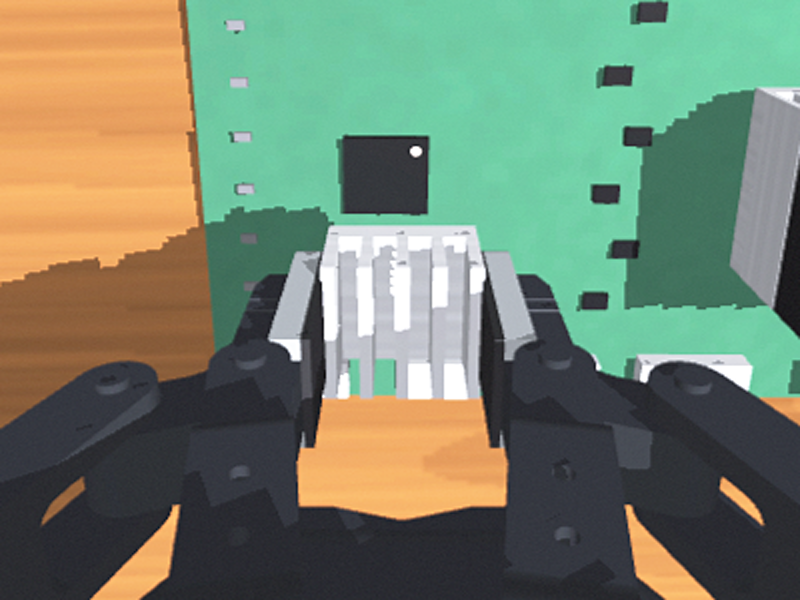

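Sink held level; chip fully visible at crop (343,136),(429,136),(429,213),(342,213); sink fin tops ≈(322,266),(484,265),(478,398),(330,398).

Run:
```python
from h import *
s=dict(np.load("w16.npz"))
f=lambda q:[(120+x*.5-.2,160+y*.5333-.2) for x,y in q]
quad(s,f([(343,136),(429,136),(429,213),(342,213)]),14)
quad(s,f([(322,266),(484,265),(478,398),(330,398)]),108.5)
go(532.5,138,17,178.3)
```

```text
centre [532.  137.7] sides [25.9 26.7 27.1 26.7] ang mod 90 88.2 spread 2.6
centre [531.8 142.7] sides [29.5 30.5 28.8 30.3] ang mod 90 88.9 spread 1.4
t 36.95 [532.7 139.5  90.9] [179.98  -0.   178.55] F [-1.1 -0.7 -0.5] gap 29.3 grip 40.3
shift [ 0.2 -1.5 73.9] turn(5deg) [ 0.   -0.    0.05]
```

Call:
apply_moves(steps=[[-1,0,-2,15,0,0,0.05],[-1,0,0,15,0,0,0],[-1,0,0,0,0,0,0],[-1,0,0,0,0,0,0],[-1,0,0,0,0,0,0],[-1,0,0,0,0,0,0],[-1,0,0,0,0,0,0],[-1,0,0,0,0,0,0]])

```text
time: 37.75
tool_pos: [534.1, 134.8, 61.0]
tcp_rot: [180.0, 0.0, 178.0]
ft_force: [0.3, 0.6, -0.2]
finger_gap: 29.1
grip_force: 40.3
```

Run:
```python
from h import *
s=wrist("w17");st=pose();z=st['tool_pos'][2]
for dx,dy in((-15,-15),(-15,15)):print(px(s,(532+dx,137.7+dy,z+17.5)))
print([px(s,(532+dx,137.7+dy,14)).round() for dx,dy in((-13,-13),(-13,13))])
cv2.imwrite("pics/w17b.png",cv2.resize(s["color"][200:480,160:480],(800,600),interpolation=cv2.INTER_CUBIC))
```

```text
t 37.80 [534.  134.8  60.9] [1.7999e+02 3.0000e-02 1.7803e+02] F [ 0.4 -0.2 -0.4] gap 28.9 grip 40.3
[284.52829517 297.29475738]
[367.00651642 294.73879867]
[array([300., 245.]), array([349., 244.])]
```

View pics/w17b.png

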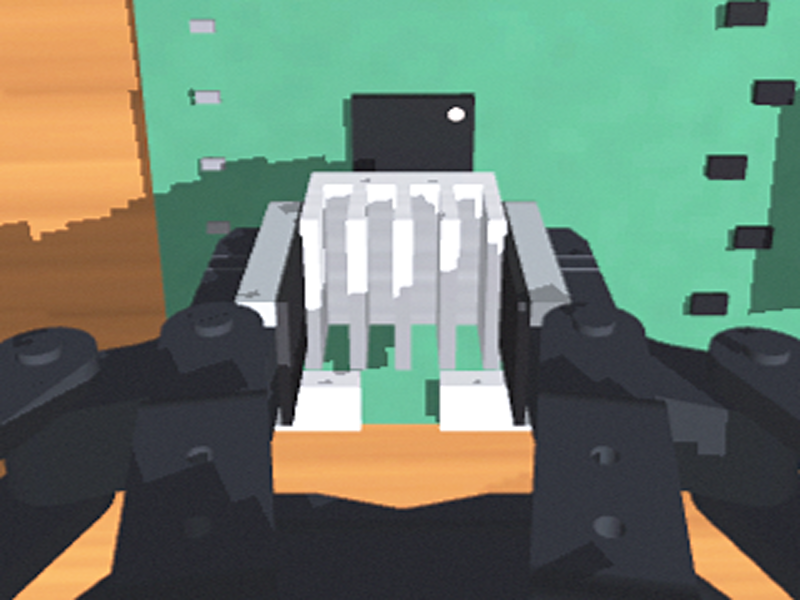

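Chip top edge (351,94)–(475,95) matches the prediction; sink fin tops (301,220),(506,220),(500,370),(308,370).

Run:
```python
from h import *
s=dict(np.load("w17.npz"))
f=lambda q:[(160+x*.4-.2,200+y*.4667-.2) for x,y in q]
quad(s,f([(301,219),(506,219),(500,370),(308,370)]),78.5)
print([pt(s,*p,14) for p in f([(351,94),(475,94)])])
go(532,137.2,17,178.3)
```

```text
centre [534.5 135.5] sides [29.9 30.4 29.9 30.4] ang mod 90 88.1 spread 0.2
[array([518.11191521, 125.1028374 ,  14.        ]), array([518.99913492, 151.11331412,  14.        ])]
t 37.80 [534.  134.8  60.9] [1.7999e+02 3.0000e-02 1.7803e+02] F [ 0.4 -0.2 -0.4] gap 28.9 grip 40.3
shift [ 2.1  2.3 43.9] turn(5deg) [ 0.    0.01 -0.05]
```

Call:
apply_moves(steps=[[-1,2.7,2.2,0,0,0,-0.03],[-1,0,0,15,0,0,0],[-1,0,0,15,0,0,0],[-1,0,0,7,0,0,0],[-1,0,0,3,0,0,0],[-1,0,0,1,0,0,0],[-1,0,0,0,0,0,0],[-1,0,0,0,0,0,0]])

```text
time: 38.6
tool_pos: [531.6, 137.1, 20.0]
tcp_rot: [180.0, 0.1, 178.2]
ft_force: [-0.9, 0.9, -0.7]
finger_gap: 28.9
grip_force: 40.3
```

Call:
apply_moves(steps=[[-1,0,0,0.5,0,0,0],[-1,0,0,0.5,0,0,0],[-1,0,0,0.5,0,0,0],[-1,0,0,0,0,0,0],[-1,0,0,0,0,0,0],[-1,0,0,0,0,0,0],[-1,0,0,0,0,0,0],[-1,0,0,0,0,0,0]])

```text
time: 39.4
tool_pos: [531.1, 137.1, 18.0]
tcp_rot: [-180.0, -0.0, 178.2]
ft_force: [0.0, -0.3, 0.1]
finger_gap: 29.2
grip_force: 40.3
```

Call:
apply_moves(steps=[[-1,0,0,0.5,0,0,0],[-1,0,0,0.5,0,0,0],[-1,0,0,0.3,0,0,0],[-1,0,0,0,0,0,0],[-1,0,0,0,0,0,0],[-1,0,0,0,0,0,0],[-1,0,0,0,0,0,0],[-1,0,0,0,0,0,0]])

```text
time: 40.2
tool_pos: [531.1, 137.1, 16.8]
tcp_rot: [-180.0, 0.0, 178.2]
ft_force: [-0.7, -1.0, 0.2]
finger_gap: 29.0
grip_force: 40.5
```

Call:
apply_moves(steps=[[-1,0,0,0.4,0,0,0],[-1,0,0,0.3,0,0,0],[-1,0,0,0,0,0,0],[-1,0,0,0,0,0,0],[-1,0,0,0,0,0,0],[-1,0,0,0,0,0,0],[-1,0,0,0,0,0,0],[-1,0,0,0,0,0,0]])

```text
time: 41.0
tool_pos: [531.1, 137.1, 16.7]
tcp_rot: [-180.0, -0.0, 178.2]
ft_force: [-3.9, -1.5, 8.4]
finger_gap: 28.9
grip_force: 41.4
```

Call:
apply_moves(steps=[[0,0,0,0,0,0,0],[0,0,0,0,0,0,0],[0.5,0,0,0,0,0,0],[1,0,0,0,0,0,0],[1,0,0,0,0,0,0],[1,0,0,-20,0,0,0],[1,0,0,-40,0,0,0],[1,0,0,-40,0,0,0]])

```text
time: 41.8
tool_pos: [530.0, 136.9, 116.1]
tcp_rot: [-180.0, -0.1, 178.2]
ft_force: [1.6, 0.5, -0.2]
finger_gap: 85.3
grip_force: 0.0
```

Call:
apply_moves(steps=[[1,0,0,-40,0,0,0],[1,0,20,-40,0,0,0],[1,0,40,0,0,0,0],[1,0,0,0,0,0,0],[1,0,0,0,0,0,0],[1,0,0,0,0,0,0],[1,0,0,0,0,0,0],[1,0,0,0,0,0,0]])

```text
time: 42.6
tool_pos: [532.8, 196.2, 195.4]
tcp_rot: [-180.0, -0.1, 178.1]
ft_force: [0.4, 0.1, -0.3]
finger_gap: 85.4
grip_force: 0.0
```

Run:
```python
from h import *
s=wrist("w18");pose();top(s,(534,273),46,64,74);top(s,(532,138),30,30,38)
```

```text
t 42.65 [532.9 196.3 195.6] [-1.7998e+02 -3.0000e-02  1.7812e+02] F [0.  0.2 0.5] gap 85.2 grip 0.0
n 4314 z [64.8 68.3 69.8] rect [534.3 273.8] [60.7 60.6] 88.4
n 756 z [30.9 34.7 36.1] rect [530.7 137.5] [30.4 30.4] 88.0
```

Everything is seated: the fan at (534.3, 273.8) with its top at 68, and the small sink at (530.7, 137.5) with its top at 34, both square with their chips.

```bash
python3 -c "
from bench import r
print(r.hand_in())"
```

```text
the job is handed in; nothing more can be done
None
```

I built the stack on the processor (copper plate, large heatsink, then fan), set the small heatsink on the smaller chip and handed the job in at about 43 s; my last measurements put the fan and small heatsink within about 2 mm of their chips' centres and square, but the hand-in gave no verdict.

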